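Tighten the exam lamp's lens ring with the pin spanner

TASK

The lens ring of the examination lamp head on the counter is slack. Take the pin spanner whose two pins fit the ring's two slots, set both pins fully down in the slots, and only then turn the ring clockwise (seen from above) to its stop, where the two red marks meet. Let go and leave that spanner standing in the ring; leave the other spanner in its rest.

Things in the scene. Friction and masses are not known exactly. Their poses are not given: they have to be found in the camera images.
- wide_grip (a point): Centre of the orange grip of the wide spanner, the one that fits (loose, 0.24 kg). Grip 36 mm along x, 22 mm thick along y (pinch here), 60 mm tall. z up; x runs along the steel crossbar (146 x 30 x 12 mm, underside 42 mm below this point). Two 9 mm pins at x = +-60 mm, 16 mm long, point down, tips 58 mm below. Symmetric by a half turn. Stands upright in a black rest 24 mm high; lifts straight up.
- narrow_grip (a point): Centre of the green grip of the narrow spanner, which does not fit: alike, but pins 70 mm apart and crossbar 96 mm long. Stands in a second, alike rest (180 x 50 mm); the two rests may swap places. Leave it there.
- ring_center (a point): Centre of the blue lens ring's top face; turns with it, z up. Ring 152 mm outer, 88 mm inner diameter, fixed white lamp head around it. Two slots centred at x = +-60 mm, 20 mm wide radially, 30 mm long around the ring, 19 mm deep: the pins go right in and the crossbar rests on the ring, grip centre 42 mm above this point. Pins have 10 degrees of play either way before the ring follows.
- ring (a joint): Angle of the lens ring, rad; grows as it turns clockwise seen from above. Starts slack, between 0 and 0.35; solid stop (home) at 1.1, where the red mark on the ring meets the one on the white rim. Turns stiffly (0.15 N m) and stays where left.
Not all that is in view belongs to the job. Leave any purple look-alike of the part that bears wide_grip alone.

How it is judged:
By the outcome, as a careful person would: the job done as asked, in the order asked, and still so for the second after the job is handed in, with the robot touching nothing.
It also fails if it takes over 42 s, if anything falls off the work surface, if the arm or the gripper's body presses on something with over 40 N, if the wrist force passes 120 N, or if a joint passes its speed limit or range.

ROBOT

A 6-joint arm with a two-finger parallel gripper is mounted at the origin on the work surface. World frame = base frame: x ahead of the robot, y to its left, z up, the work surface at z = 0. Lengths are in m, angles in rad, forces in N, time in s.
With the tool pointing down it reaches from about 0.275 to 0.875 m from the base axis. Payload 12.5 kg.
Tool frame: the origin (TCP) lies at the very end of the fingers, on their centre line; the grasp point (between the pads) lies 19 mm behind it (manip.grip_depth is the distance from the TCP to the grasp point, in m); z points along the fingers, y is the line along which they close (so a half turn about z gives the same grasp; the last joint's range is limited). The gripper opens to 85 mm and grips with 20 to 120 N. Pads are 22 mm wide; open, the fingers measure 114 mm over their backs; the gripper's body (76 mm by 85 mm) begins 54 mm behind the grasp point. The pads swing forward as they close: fully open they stand 13 mm farther back than shut.
Start: joints at [1.096, 0.351, 1.652, -0, 1.139, -0.085], TCP at [0.209, 0.509, 0.231] pointing down, gripper open.
Joint ranges: [-2.75, 2.75], [-0.79, 2.1], [0.01, 2.65], [-1.57, 4.71], [0.07, 3.14], [-2.87, 2.87]. Speed limits (rad/s): [2.22, 2.22, 2.79, 3.14, 3.14, 3.14].

INTERFACE

Orientations are given as a unit quaternion [w, x, y, z].
In Python, from plant import monitor, eyes, close_job, manip gives the robot as it stands. The module is installed in compiled form; this text tells all that it offers.
- The arm moves only by the tool drive_tool, never from a script. Its argument "steps" is a list that holds one entry, the list of rows, each a list of 5 numbers: the closure, from 0 (fully open) to 1 (shut), then the shift along the world's x, y, z in cm, then the turn about the world's z in rad. In form: [[[gripper, x, y, z, yaw], ...]]. A call has 1 to 20 rows; each row shifts and turns the commanded pose from where the row before left it; what a row does not reach is not made up. A row lasts 1/10 s, in which the tool goes at most 50 mm and 8.59 degrees, less where a joint would pass 70% of its speed; a pose out of reach is approached as far as the arm can. A call is refused whole if a number of a shift passes 5 or a number of a turn 0.15, either way. A call with a gripper value outside its range is refused whole. The fingers move at their own pace and stop on an object; "force" is the grip in N (left out, the last holds). Time passes only in rows, so rows that do not move let the fingers close. It gives the time, the measured TCP pose, the force, the opening and the grip force at its end, in the units of the state.
- monitor.get_state(): the state, without advancing time (a new reading comes with each control period).
- eyes.snapshot(name): name is "scene" or "side" or "wrist"; returns the picture (420x560x3 uint8, red, green, blue); there is no depth.
- eyes.camera_info(name): a dict with "K" (3x3 intrinsics, pixels), "world_from_camera" (4x4, takes a point from camera to world coordinates); the wrist camera has in their place "tool_from_camera" (4x4, takes a point from camera to tool coordinates, whose origin is the TCP and whose axes are the flange's). Camera axes: x right, y up, looking along -z (the intrinsics and any distortion apply to the point x, -y, -z); pixel columns grow to the right and rows downward; lengths in m; the calibration is good to about 2 mm. The wrist camera is an equidistant fisheye: a pixel r from the principal point sees the ray r / f radians off the axis. A picture is of the moment at which its call begins: read the wrist's pose just before it. camera_info takes no time and is no camera call.
- close_job(): hands the job in; it is judged then, once.
The state is a dict: "clock": time; "qpos": joint angles; "joint_velocities": joint speeds; "tau": joint torques, N m; "tcp_pos": TCP position; "eef_rot": TCP orientation; "force": force on the tool from outside, world axes, zero at the start; "torque": the same for the moment, N m; "finger_gap": opening from 0.0 (shut) to 1.0 (fully open); "grasp_force": force on a finger pad.
Only numpy, scipy, OpenCV 4.12 (cv2) and the standard library are available. Lean on these libraries where they do the work, as an engineer would, in place of code of your own. Each camera call takes 0.05 s, during which the arm holds its last target. There are 200 camera calls.

## Working session

There is one attempt and no reset: what is moved stays moved. The work goes in short steps, Python scripts to look and compute and a tool call to move; the robot and the scene stay as the last step left them, time stands still between calls to the robot, and variables do not carry over. Pictures are saved under pics/ and viewed, at most 10 in all, crops included, and the job is handed in when it is done.

Besides the shell and the picture viewer there is one more tool, called by a JSON object that holds its "fn" and its "kwargs". drive_tool: Moves the arm, as the interface text tells. Its arguments: {"type":"object","properties":{"steps":{"type":"array"},"force":{"type":"number"}},"required":["steps"]}

```bash
mkdir -p pics
cat > h.py <<'E'
import numpy as np, cv2
from plant import monitor, eyes, close_job, manip
def snap(n,f):
    s=monitor.get_state(); im=eyes.snapshot(n); cv2.imwrite('pics/'+f,im[:,:,::-1]); return s,im
def ray(n,uv,s=None):
    c=eyes.camera_info(n);K=c['K'];u=(uv[0]-K[0,2])/K[0,0];v=(uv[1]-K[1,2])/K[1,1]
    if n=='wrist':
        r=np.hypot(u,v)+1e-12; d=np.array([np.sin(r)*u/r,-np.sin(r)*v/r,-np.cos(r)])
        w,x,y,z=s['eef_rot']; from scipy.spatial.transform import Rotation as R
        T=np.eye(4);T[:3,:3]=R.from_quat([x,y,z,w]).as_matrix();T[:3,3]=s['tcp_pos']
        T=T@c['tool_from_camera']
    else: d=np.array([u,-v,-1]);T=c['world_from_camera']
    return T[:3,3],T[:3,:3]@d
def atz(n,uv,z,s=None):
    o,d=ray(n,uv,s);return o+d*(z-o[2])/d[2]
E
python3 - <<'E'
from h import *
a=[snap(n,n+'1.png')[1] for n in('scene','side')]
print(monitor.get_state())
for n in('scene','side','wrist'):print(eyes.camera_info(n))
E
```

```text
{'clock': 0.1, 'qpos': array([ 1.09638062e+00,  3.51185164e-01,  1.65235826e+00, -2.50859049e-05,
        1.13911227e+00, -8.45886563e-02]), 'joint_velocities': array([ 1.14281845e-03, -1.69437783e-03, -6.19220014e-04, -1.98238073e-04,
        1.07812307e-03,  5.28216249e-05]), 'tau': array([ 9.00420491e-04, -5.06823778e+01, -2.91874248e+01, -5.24986638e-05,
        2.61988673e-03,  2.03099728e-05]), 'tcp_pos': array([0.20885374, 0.50847704, 0.23081142]), 'eef_rot': array([-1.35686569e-04,  1.93676516e-01,  9.81065301e-01, -5.14034780e-04]), 'force': array([-0.13795038,  0.85258986, -0.16166962]), 'torque': array([-0.02455732,  0.01922662,  0.00646567]), 'grasp_force': 0.0, 'finger_gap': 1.0027476272634293}
{'K': array([[465.27425372,   0.        , 277.6619052 ],
       [  0.        , 465.27425372, 216.30721723],
       [  0.        ,   0.        ,   1.        ]]), 'world_from_camera': array([[-0.37948044, -0.60557517,  0.69948075,  1.25342068],
       [ 0.92513958, -0.2397439 ,  0.29434609,  0.21936054],
       [-0.01055244,  0.75881591,  0.65121967,  0.64480055],
       [ 0.       
[... 295 characters left out ...]
[-0.35998332, -0.66509658,  0.65426184,  0.41410092],
       [ 0.01406222,  0.69732853,  0.71661369,  0.53819194],
       [ 0.        ,  0.        ,  0.        ,  1.        ]])}
{'K': array([[325.1922621 ,   0.        , 273.51943527],
       [  0.        , 325.1922621 , 212.8058555 ],
       [  0.        ,   0.        ,   1.        ]]), 'tool_from_camera': array([[ 2.20220445e-04,  9.47305672e-01,  3.20330945e-01,
         8.39957613e-02],
       [ 9.99999975e-01, -2.17411196e-04, -4.45338815e-05,
         8.96428577e-04],
       [ 2.74563352e-05,  3.20330947e-01, -9.47305697e-01,
        -1.43479649e-01],
       [ 0.00000000e+00,  0.00000000e+00,  0.00000000e+00,
         1.00000000e+00]])}
```

View pics/scene1.png

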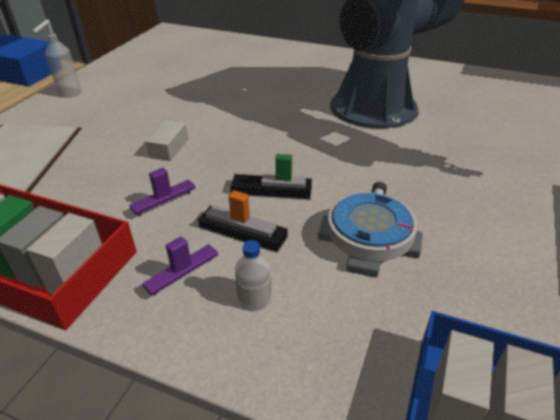

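View pics/side1.png

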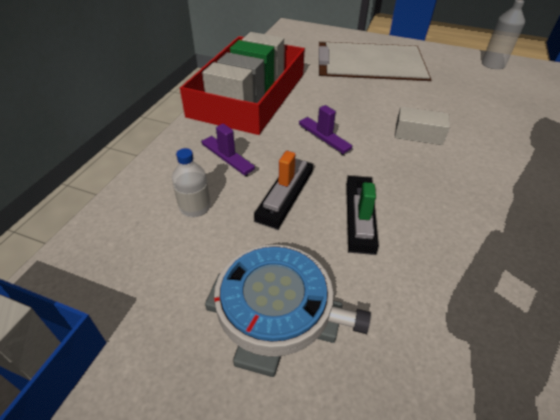

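The scene view shows the orange grip at (239,206) and the ring at (372,219). Its slots are near (363,236) and (378,197). In the side view the orange grip is at (287,168), the ring at (274,293), and the slots at (236,273) and (312,307). The red marks are at (218,298) on the rim and (252,323) on the ring.

```bash
cat >> h.py <<'E'
def tri(a,b):
    (o1,d1),(o2,d2)=ray('scene',a),ray('side',b)
    t=np.linalg.lstsq(np.c_[d1,-d2],o2-o1,rcond=None)[0];p,q=o1+d1*t[0],o2+d2*t[1]
    return (p+q)/2,np.linalg.norm(p-q)
def mask(im,k):
    h=cv2.cvtColor(im,cv2.COLOR_RGB2HSV);lo,hi={'o':((8,170,120),(18,255,255)),'b':((98,120,110),(112,255,255)),'r':((0,150,90),(6,255,255))}[k]
    return cv2.inRange(h,lo,hi)
E
python3 - <<'E'
from h import *
P={}
for n in('scene','side'):
    im=cv2.imread(f'pics/{n}1.png')[:,:,::-1].copy()
    for k in'ob':
        c=max(cv2.findContours(mask(im,k)[:],0,2)[0],key=lambda c:0 if k=='b' and not(200<c[:,0,0].mean()<420 and c[:,0,1].mean()<330 and c[:,0,1].mean()>150) else cv2.contourArea(c))
        print(n,k,cv2.contourArea(c),cv2.boundingRect(c)); 
        P[n,k]=c[:,0].mean(0) if k=='o' else cv2.fitEllipse(cv2.convexHull(c))[0]
        if k=='o': P[n,k]=np.array(cv2.boundingRect(c)[:2])+np.array(cv2.boundingRect(c)[2:])/2
    print(P)
for k in'ob':print(k,tri(P['scene',k],P['side',k]))
z=tri(P['scene','b'],P['side','b'])[0][2]
for u in((236,273),(312,307),(218,298),(252,323)):print('slots/marks',atz('side',u,z))
for u in((363,236),(378,197)):print('sc',atz('scene',u,z))
# rest ends long axis (top z .024)
print([atz('scene',u,.024) for u in((202,213),(283,240))],[atz('side',u,.024) for u in((305,162),(268,216))])
E
```

```text
scene o 168.0 (230, 191, 19, 30)
scene b 2819.0 (334, 194, 78, 51)
{('scene', 'o'): array([239.5, 206. ]), ('scene', 'b'): (372.8187561035156, 218.92080688476562)}
side o 284.0 (279, 151, 16, 35)
side b 7533.5 (221, 247, 106, 94)
{('scene', 'o'): array([239.5, 206. ]), ('scene', 'b'): (372.8187561035156, 218.92080688476562), ('side', 'o'): array([287. , 168.5]), ('side', 'b'): (273.2771301269531, 293.3327331542969)}
o (array([ 0.63076748, -0.12422336,  0.06722829]), np.float64(0.0022488923829662366))
b (array([0.55744193, 0.1262079 , 0.05304   ]), np.float64(0.0005222631197596409))
slots/marks [0.62212227 0.11429372 0.05304   ]
slots/marks [0.4991726  0.12716494 0.05304   ]
slots/marks [0.62720684 0.16236123 0.05304   ]
slots/marks [0.56689262 0.18010674 0.05304   ]
sc [0.61141943 0.12047233 0.05304   ]
sc [0.48618983 0.1196711  0.05304   ]
[array([ 0.63458146, -0.21097593,  0.024     ]), array([ 0.64790122, -0.0249389 ,  0.024     ])] [array([ 0.62064795, -0.20928106,  0.024     ]), array([ 0.63313332, -0.0373439 ,  0.024     ])]
```

{"fn": "drive_tool", "kwargs": {"steps": [[[0.2,2.1,-3.1,0,-0.063],[0.2,2.1,-3.1,0,-0.063],[0.2,2.1,-3.1,0,-0.063],[0.2,2.1,-3.1,0,-0.063],[0.2,2.1,-3.1,0,-0.063],[0.2,2.1,-3.1,0,-0.063],[0.2,2.1,-3.1,0,-0.063],[0.2,2.1,-3.1,0,-0.063],[0.2,2.1,-3.1,0,-0.063],[0.2,2.1,-3.1,0,-0.063],[0.2,2.1,-3.1,0,-0.063],[0.2,2.1,-3.1,0,-0.063],[0.2,2.1,-3.1,0,-0.063],[0.2,2.1,-3.1,0,-0.063],[0.2,2.1,-3.1,0,-0.063],[0.2,2.1,-3.1,0,-0.063],[0.2,2.1,-3.1,0,-0.063],[0.2,2.1,-3.1,0,-0.063],[0.2,2.1,-3.1,0,-0.063],[0.2,2.1,-3.1,0,-0.063]]], "force": 60}}

```text
clock: 2.1
tcp_pos: [0.6295, -0.1126, 0.2308]
eef_rot: [-0.0, 0.735, 0.678, -0.0]
force: [-0.5, 0.7, 0.9]
finger_gap: 0.797
grasp_force: 0.0
```

Run:
```python
from h import *
s,im=snap('wrist','w1.png')
print(s['tcp_pos'],s['eef_rot'],s['qpos'])
c=max(cv2.findContours(mask(im,'o'),0,2)[0],key=cv2.contourArea);print(cv2.minAreaRect(c),c[:,0].tolist()[:40])
```

```text
[ 0.62946649 -0.11264915  0.23084688] [-3.47360248e-04  7.35409353e-01  6.77622996e-01 -1.94803928e-04] [-2.49887766e-01  5.15099081e-01  1.40235214e+00  5.52267567e-05
  1.22493625e+00 -1.68161495e-01]
((276.0, 205.5), (49.0, 22.0), 90.0) [[271, 181], [270, 182], [269, 182], [268, 183], [269, 184], [268, 185], [268, 189], [267, 190], [267, 194], [266, 195], [266, 197], [265, 198], [265, 199], [266, 200], [266, 221], [267, 222], [267, 228], [268, 229], [269, 229], [270, 230], [272, 230], [273, 229], [274, 229], [275, 230], [276, 230], [277, 229], [286, 229], [287, 228], [287, 195], [285, 193], [285, 192], [284, 191], [284, 185], [283, 184], [283, 181], [276, 181], [275, 182], [273, 182], [272, 181]]
```

View pics/w1.png

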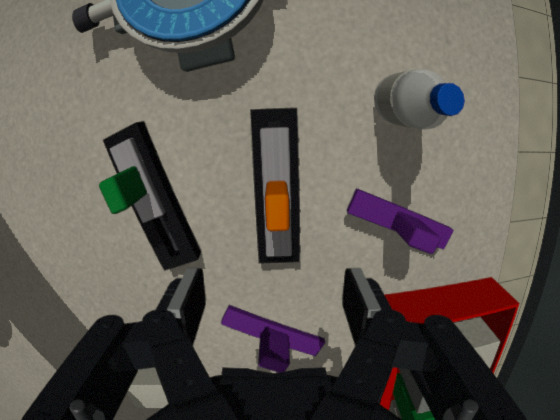

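Run:
```python
from h import *
s=monitor.get_state()
im=cv2.imread('pics/w1.png');cv2.imwrite('pics/w1c.png',cv2.resize(im[95:270,230:330],None,fx=3.4,fy=3.4,interpolation=2))
for u in((276.5,212),(276.5,195),(276.5,229)):print(u,atz('wrist',u,.097,s))
a,b=[atz('wrist',u,.024,s) for u in((274,109),(278.5,262))];d=b-a;print(a,b,(a+b)/2,np.degrees(np.arctan2(-d[1],-d[0])))
```

```text
(276.5, 212) [ 0.63228848 -0.12638047  0.097     ]
(276.5, 195) [ 0.63363361 -0.11057279  0.097     ]
(276.5, 229) [ 0.63089992 -0.14275723  0.097     ]
[ 0.63803585 -0.03613241  0.024     ] [ 0.62786658 -0.21474578  0.024     ] [ 0.63295121 -0.12543909  0.024     ] 86.74141014361663
```

View pics/w1c.png

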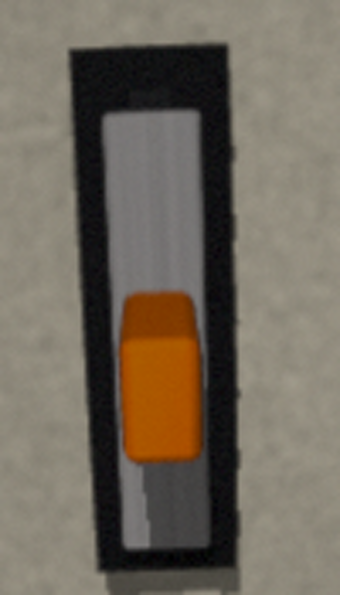

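{"fn": "drive_tool", "kwargs": {"steps": [[[0.2,0.3,-1.3,0,0.024],[0.2,0,0,-3,0],[0.2,0,0,-3,0],[0.2,0,0,-3,0],[0.2,0,0,-3,0],[0.2,0,0,-3,0],[0.2,0,0,-2,0],[0.2,0,0,-0.9,0],[0.2,0,0,0,0],[1,0,0,0,0],[1,0,0,0,0],[1,0,0,0,0],[1,0,0,0,0],[1,0,0,0,0],[1,0,0,0,0],[1,0,0,0,0]]], "force": 70}}

```text
clock: 3.75
tcp_pos: [0.6325, -0.1244, 0.0533]
eef_rot: [0.001, 0.726, 0.687, 0.0]
force: [-0.8, 0.1, 6.8]
finger_gap: 0.246
grasp_force: 69.4
```

{"fn": "drive_tool", "kwargs": {"steps": [[[1,0,0,1,0],[1,0,0,2,0],[1,0,0,3,0],[1,0,0,3,0],[1,0,0,3,0],[1,-2.5,3,1,0],[1,-2.5,3,0,0],[1,-2.5,3,0,0],[1,0,0,0,0],[1,0,0,0,0]]]}}

```text
clock: 4.75
tcp_pos: [0.5569, -0.0339, 0.183]
eef_rot: [0.0, 0.726, 0.688, 0.0]
force: [0.5, 0.4, -1.4]
finger_gap: 0.244
grasp_force: 69.6
```

Run:
```python
from h import *
s,im=snap('wrist','w2.png')
import pickle;pickle.dump(s,open('s2.pkl','wb'))
print(s['tcp_pos'],s['eef_rot'],s['qpos'],s['finger_gap'])
```

```text
[ 0.55691743 -0.03386819  0.18301383] [3.41278160e-04 7.25896984e-01 6.87803325e-01 1.95548290e-04] [-1.44121774e-01  4.19035354e-01  1.68032601e+00 -1.34300477e-04
  1.04145322e+00 -9.01749131e-02] 0.24424897267870868
```

View pics/w2.png

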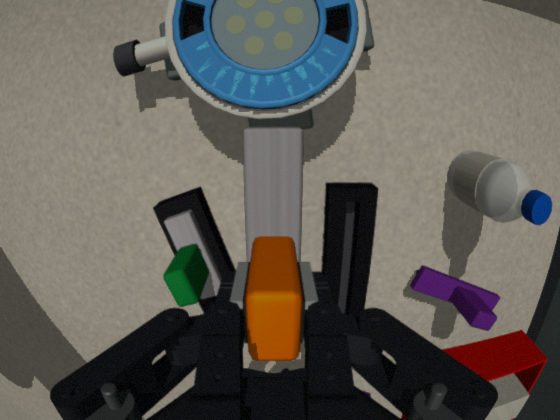

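The spanner is held upright, with the bar end at rows 128+. The slots show at about (190,20) and (339,22).

Run:
```python
from h import *
import pickle;s=pickle.load(open('s2.pkl','rb'))
im=cv2.imread('pics/w2.png')
m=(im.max(2)<75).astype('uint8');m[60:]=0;m[:,:170]=0;m[:,360:]=0
for c in cv2.findContours(m,0,2)[0]:
    if cv2.contourArea(c)>60:print(cv2.boundingRect(c),cv2.contourArea(c),cv2.minAreaRect(c)[0])
for z in(.05,.053,.056):
    a,b=atz('wrist',(191,20.5),z,s),atz('wrist',(337,22),z,s);d=b-a;print(z,a,b,(a+b)/2,np.linalg.norm(d),np.degrees(np.arctan2(d[1],d[0])))
cv2.imwrite('pics/w2c.png',cv2.resize(im[0:110,160:375],None,fx=3.6,fy=3.6,interpolation=2))
```

```text
(325, 4, 26, 39) 743.0 (337.73419189453125, 22.58258056640625)
(179, 0, 26, 40) 730.0 (191.1795654296875, 19.908977508544922)
0.05 [0.49471967 0.13219779 0.05      ] [0.61772876 0.12270257 0.05      ] [0.55622422 0.12745018 0.05      ] 0.1233750217762084 -4.413977230964841
0.053 [0.49543271 0.13130678 0.053     ] [0.61710705 0.12191459 0.053     ] [0.55626988 0.12661068 0.053     ] 0.12203630488053678 -4.413977230964831
0.056 [0.49614574 0.13041577 0.056     ] [0.61648534 0.12112661 0.056     ] [0.55631554 0.12577119 0.056     ] 0.12069758798486509 -4.4139772309648375
```

View pics/w2c.png

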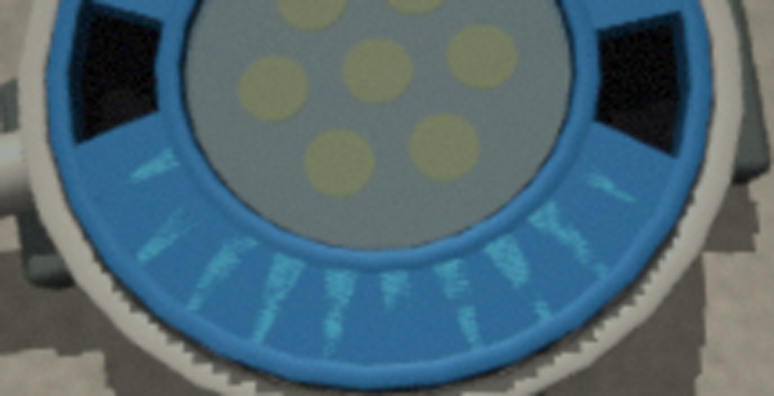

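{"fn": "drive_tool", "kwargs": {"steps": [[[1,0,1.3,0,0.128],[1,0,1.3,0,0.128],[1,0,1.3,0,0.128],[1,0,1.3,0,0.128],[1,0,1.3,0,0.128],[1,0,1.3,0,0.128],[1,0,1.4,0,0.128],[1,0,1.4,0,0.128],[1,0,1.4,0,0.128],[1,0,1.4,0,0.128],[1,-0.1,1.3,0,0.128],[1,-0.1,1.3,0,0.133],[1,0,0,-2,0],[1,0,0,-2,0],[1,0,0,-2,0],[1,0,0,-1.3,0],[1,0,0,0,0],[1,0,0,0,0]]]}}

```text
clock: 6.6
tcp_pos: [0.5556, 0.1255, 0.1097]
eef_rot: [0.0, 0.043, 0.999, 0.0]
force: [0.5, -0.3, -2.0]
finger_gap: 0.248
grasp_force: 69.6
```

Run:
```python
from h import *
s=monitor.get_state();print(s['tcp_pos'],s['eef_rot'],s['qpos'],s['finger_gap'],s['force'],s['torque'])
a=snap('side','s2.png')[1];b=snap('scene','c2.png')[1]
f=lambda i:cv2.resize(i,(400,450),interpolation=2)
cv2.imwrite('pics/m2.png',np.hstack([f(a[190:370,190:350]),f(b[150:285,310:430])])[:,:,::-1])
```

```text
[0.5555865  0.12550117 0.10972557] [2.27426760e-04 4.26067000e-02 9.99091896e-01 2.36215370e-05] [ 1.40448549e-01  5.36176510e-01  1.70217388e+00 -4.63039958e-05
  9.02786413e-01 -1.34507990e+00] 0.24792436999150838 [ 0.49625273 -0.30945293 -1.95018606] [-0.02595667  0.00059577  0.01285505]
```

View pics/m2.png

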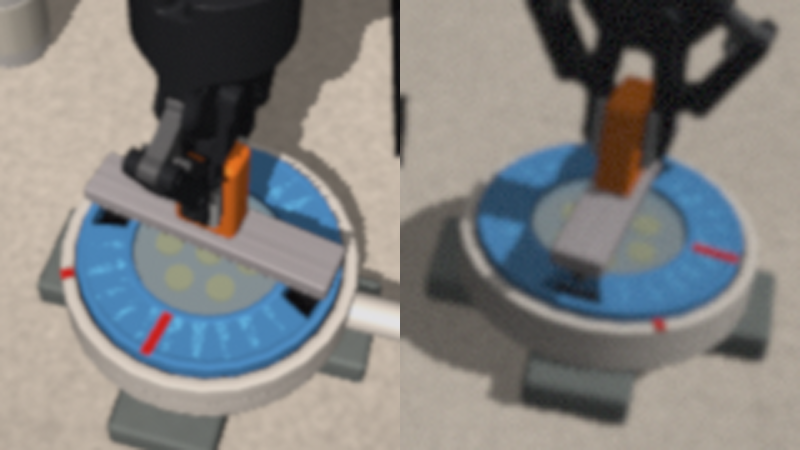

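The bar is above both slots and aligned with them. Next I descend gently.

{"fn": "drive_tool", "kwargs": {"steps": [[[1,0,0.05,-0.5,0],[1,0,0,-0.5,0],[1,0,0,-0.4,0],[1,0,0,-0.3,0],[1,0,0,-0.2,0],[1,0,0,0,0]]]}}

```text
clock: 7.3
tcp_pos: [0.5549, 0.1262, 0.0912]
eef_rot: [-0.0, 0.042, 0.999, -0.0]
force: [-7.3, -0.1, 11.3]
finger_gap: 0.251
grasp_force: 71.4
```

Run:
```python
from h import *
s=monitor.get_state();print(s['tcp_pos'],s['eef_rot'],s['force'],s['torque'])
a=snap('side','s3.png')[1];b=snap('scene','c3.png')[1]
f=lambda i:cv2.resize(i,(400,450),interpolation=2)
cv2.imwrite('pics/m3.png',np.hstack([f(a[190:370,190:350]),f(b[150:285,310:430])])[:,:,::-1])
```

```text
[0.55489935 0.12624481 0.09123585] [-9.00215059e-05  4.23277168e-02  9.99103775e-01 -5.07650496e-05] [-7.27559439 -0.12489162 11.32846777] [-0.18754125  0.99143929  0.01471074]
```

View pics/m3.png

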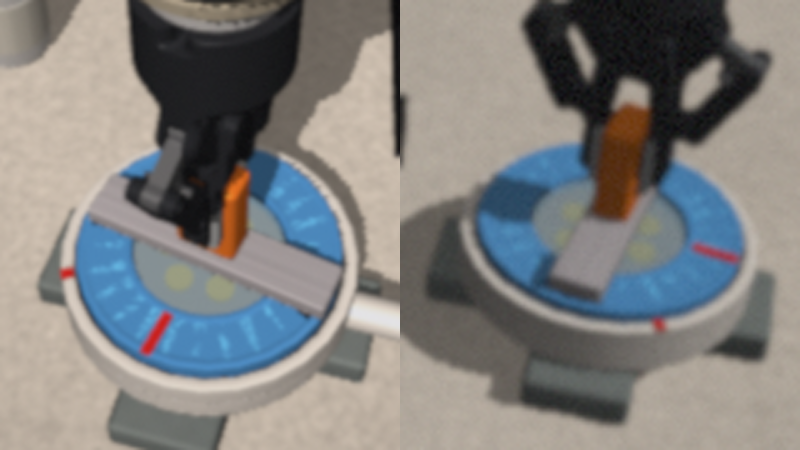

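The torque points to the base-side pin riding on an inner slot edge, so I lift a little, shift toward -x and retry.

{"fn": "drive_tool", "kwargs": {"steps": [[[1,0,0,0.7,0],[1,-0.35,0.03,0.3,0],[1,0,0,0,0],[1,0,0,-0.4,0],[1,0,0,-0.4,0],[1,0,0,-0.2,0],[1,0,0,0,0],[1,0,0,0,0]]]}}

```text
clock: 8.2
tcp_pos: [0.5519, 0.1265, 0.0912]
eef_rot: [0.0, 0.042, 0.999, 0.0]
force: [-2.7, -1.2, 13.6]
finger_gap: 0.245
grasp_force: 71.8
```

Run:
```python
from h import *
s=monitor.get_state();print(s['tcp_pos'],s['eef_rot'],s['force'],s['torque'])
```

```text
[0.5519232  0.12652241 0.09120119] [4.81744270e-04 4.24049472e-02 9.99100389e-01 3.98965982e-05] [-2.73332284 -1.18385998 13.61428645] [-0.17320422  0.51960153 -0.04455536]
```

```bash
cat >> h.py <<'E'
def proj(n,P):
    c=eyes.camera_info(n);q=np.linalg.inv(c['world_from_camera'])@np.append(P,1);K=c['K']
    return np.array([K[0,0]*q[0]/-q[2]+K[0,2],K[1,1]*-q[1]/-q[2]+K[1,2]])
def overlay(fn,crops,off=(.0013,0,.013),ring=(.5563,.126,.055),k=5):
    s=monitor.get_state();th=np.radians(90)+s['qpos'][0]-s['qpos'][5]
    g=s['tcp_pos']+np.array(off);X=np.array([np.cos(th),np.sin(th),0]);Y=np.array([-X[1],X[0],0]);Z=np.array([0,0,1]);out=[]
    for n,(x,y,w,h) in crops.items():
        im=eyes.snapshot(n)[:,:,::-1];o=cv2.resize(im[y:y+h,x:x+w],None,fx=k,fy=k,interpolation=2)
        def pl(ps,col,cl=True): cv2.polylines(o,[np.int32([(proj(n,p)-(x,y)+.5)*k for p in ps])],cl,col,1,16)
        bar=lambda z,a,b:[g+X*a*i+Y*b*j+Z*z for i,j in((1,1),(1,-1),(-1,-1),(-1,1))]
        pl(bar(-.042,.073,.015),(0,255,255));pl(bar(-.03,.073,.015),(0,255,0));pl(bar(.03,.018,.011),(255,255,255))
        for i in(-1,1):pl([g+X*.06*i-Z*.042,g+X*.06*i-Z*.058],(255,0,255))
        for r in(.076,.044):pl([np.array(ring)+r*np.array([np.cos(t),np.sin(t),0]) for t in np.linspace(0,6.28,60)],(0,0,255))
        out.append(o)
    cv2.imwrite('pics/'+fn,np.hstack(out))
E
python3 -c "
from h import *
overlay('o1.png',{'side':(217,235,110,110),'scene':(350,160,50,110)})"
```

```text
(no output)
```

View pics/o1.png

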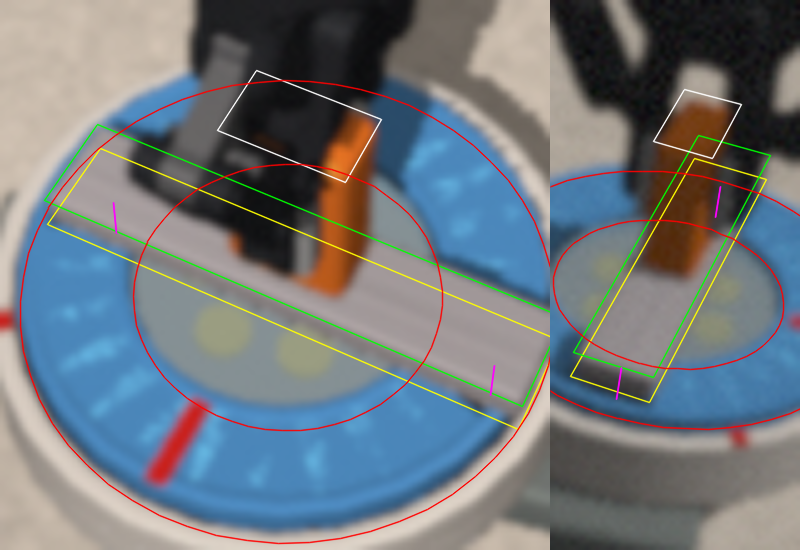

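Run:
```python
from h import *
from scipy.optimize import least_squares
H={}
for n in('scene','side'):
    im=cv2.imread(f'pics/{n}1.png')[:,:,::-1].copy()
    c=max(cv2.findContours(mask(im,'b'),0,2)[0],key=lambda c:0 if not(200<c[:,0,0].mean()<420 and 150<c[:,0,1].mean()<330) else cv2.contourArea(c))
    h=cv2.convexHull(c);e=cv2.fitEllipse(h);H[n]=cv2.ellipse2Poly(tuple(map(int,np.round(e[0]))),(1,1),0,0,1,1);H[n]=h[:,0].astype(float)
def f(p):
    r=[]
    for n in H:
        q=np.array([ray(n,u)[1] for u in H[n]]);o=ray(n,H[n][0])[0]
        w=o+q*((p[2]-o[2])/q[:,2])[:,None]
        r+=list(np.hypot(w[:,0]-p[0],w[:,1]-p[1])-p[3])
    return r
r=least_squares(f,[.556,.126,.055,.075],loss='soft_l1',f_scale=.001);print(r.x,np.std(r.fun))
# slot/pins: dark slots in side1 / scene1
for n in('scene','side'):
    im=cv2.imread(f'pics/{n}1.png').astype(int);m=((im.max(2)<55)).astype('uint8')
    for c in cv2.findContours(m,0,2)[0]:
        x,y,w,h=cv2.boundingRect(c)
        if cv2.contourArea(c)>25 and 215<x<420 and 180<y<330:
            u=cv2.minAreaRect(c)[0];print(n,u,(w,h),atz(n,u,r.x[2]))
s=__import__('pickle').load(open('s2.pkl','rb'))
for z in(r.x[2],):print([atz('wrist',u,z,s) for u in((191.2,20),(337.7,22.6))])
```

```text
Traceback (most recent call last):
  File "h.py", line 6, in ray
    c=eyes.camera_info(n);K=c['K'];u=(uv[0]-K[0,2])/K[0,0];v=(uv[1]-K[1,2])/K[1,1]
ValueError: time passes only in moves, steps and waits
```

```bash
sed -i 's/eyes.camera_info(n)/CI(n)/' h.py
cat >> h.py <<'E'
import functools
CI=functools.lru_cache(None)(lambda n:eyes.camera_info(n))
E
cat > fit.py <<'E'
from h import *
from scipy.optimize import least_squares
H={}
for n in('scene','side'):
    im=cv2.imread(f'pics/{n}1.png')[:,:,::-1].copy()
    c=max(cv2.findContours(mask(im,'b'),0,2)[0],key=lambda c:0 if not(200<c[:,0,0].mean()<420 and 150<c[:,0,1].mean()<330) else cv2.contourArea(c))
    h=cv2.convexHull(c)[:,0].astype(float);H[n]=(ray(n,h[0])[0],np.array([ray(n,u)[1] for u in h]))
def f(p):
    r=[]
    for n,(o,q) in H.items():
        w=o+q*((p[2]-o[2])/q[:,2])[:,None]
        r+=list(np.hypot(w[:,0]-p[0],w[:,1]-p[1])-p[3])
    return r
r=least_squares(f,[.556,.126,.055,.075],loss='soft_l1',f_scale=.001);print(r.x,np.std(r.fun))
for n in('scene','side'):
    im=cv2.imread(f'pics/{n}1.png').astype(int);m=((im.max(2)<55)).astype('uint8')
    for c in cv2.findContours(m,0,2)[0]:
        x,y,w,h=cv2.boundingRect(c)
        if cv2.contourArea(c)>25 and 215<x<420 and 180<y<330:
            u=cv2.minAreaRect(c)[0];print(n,u,(w,h),atz(n,u,r.x[2]))
E
python3 fit.py 2>&1 | tail -12
python3 - <<'E'
from h import *
s=__import__('pickle').load(open('s2.pkl','rb'))
for z in(.055,.058,.061):print(z,[atz('wrist',u,z,s) for u in((191.2,20),(337.7,22.6))])
E
```

```text
[0.5587301  0.12395558 0.05814311 0.07497623] 0.0013403984805589642
scene (361.2188720703125, 270.8355712890625) (30, 10) [0.70264507 0.14021683 0.05814311]
scene (411.5, 254.0) (12, 5) [0.63081866 0.21214448 0.05814311]
scene (324.2384948730469, 236.09231567382812) (13, 9) [0.64347484 0.05521008 0.05814311]
side (360.1470642089844, 328.9117736816406) (13, 7) [0.42925037 0.13795423 0.05814311]
side (362.6792297363281, 313.1226501464844) (13, 9) [0.43133442 0.11372745 0.05814311]
side (311.6999816894531, 305.9000244140625) (17, 16) [0.49949993 0.12869938 0.05814311]
side (236.75003051757812, 274.7500305175781) (16, 13) [0.61787642 0.11985669 0.05814311]
0.055 [array([0.49854044, 0.13084663, 0.055     ]), array([0.61970961, 0.12059966, 0.055     ])]
0.058 [array([0.49924779, 0.12994929, 0.058     ]), array([0.61907796, 0.11981555, 0.058     ])]
0.061 [array([0.49995513, 0.12905194, 0.061     ]), array([0.61844632, 0.11903144, 0.061     ])]
```

{"fn": "drive_tool", "kwargs": {"steps": [[[1,0,0,0.4,0],[1,0.45,-0.15,0,0],[1,0,0,0,0],[1,0,0,-0.2,0],[1,0,0,0,0]]]}}

```text
clock: 8.8
tcp_pos: [0.5555, 0.125, 0.0916]
eef_rot: [-0.001, 0.042, 0.999, -0.0]
force: [-0.1, -0.4, -1.7]
finger_gap: 0.251
grasp_force: 69.6
```

```bash
cat > st.py <<'E'
from h import *
s=monitor.get_state();print(s['tcp_pos'].round(5),s['force'].round(2),s['torque'].round(3),s['qpos'][0]-s['qpos'][5])
E
python3 st.py
```

```text
[0.55547 0.12498 0.09158] [-0.11 -0.36 -1.72] [-0.024  0.017 -0.036] 1.486017802585638
```

{"fn": "drive_tool", "kwargs": {"steps": [[[1,0.15,0,0,0],[1,0,0,-0.15,0],[1,0,0,-0.1,0],[1,0,0,0,0]]]}}

```text
clock: 9.2
tcp_pos: [0.5578, 0.1251, 0.0912]
eef_rot: [0.0, 0.042, 0.999, 0.0]
force: [-6.3, -1.1, 15.0]
finger_gap: 0.249
grasp_force: 72.0
```

```bash
python3 st.py
```

```text
[0.55781 0.12508 0.09122] [-6.29 -1.08 14.98] [-0.123  0.971 -0.004] 1.4860217004078913
```

{"fn": "drive_tool", "kwargs": {"steps": [[[0.5,0,0,0,0],[0.5,0,0,0,0],[0.5,0,0,0,0],[0.5,0,0,0,0]]]}}

```text
clock: 9.6
tcp_pos: [0.5575, 0.1251, 0.0897]
eef_rot: [-0.0, 0.042, 0.999, -0.0]
force: [-0.4, -0.2, -0.2]
finger_gap: 0.498
grasp_force: 0.0
```

```bash
python3 st.py; python3 -c "
from h import *
overlay('o2.png',{'side':(217,235,110,110),'scene':(350,160,50,110)},off=(0.0005,0,.0088),ring=(.5585,.1245,.058))"
```

```text
[0.55746 0.12505 0.08966] [-0.43 -0.23 -0.22] [-0.011 -0.04   0.   ] 1.4860253296665742
```

View pics/o2.png

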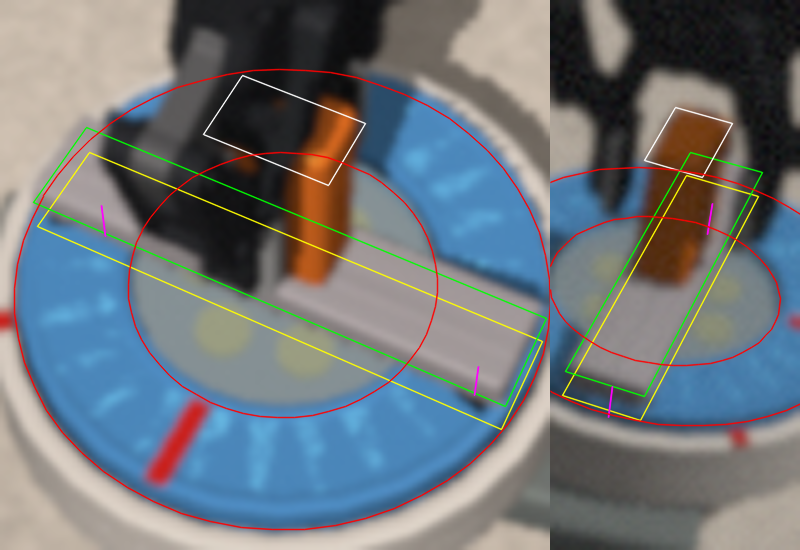

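I released the grip and the bar lies at about ring height. To confirm it is fully seated, I'll touch both bar ends with closed fingers and compare the heights.

{"fn": "drive_tool", "kwargs": {"steps": [[[0.5,0,0,2,0],[0.5,0,0,3,0],[0.5,0,0,4,0],[1,0,0,2,0],[1,-3,0.25,0,0],[1,-3,0.25,0,0],[1,0,0,-4,0],[1,0,0,-4,0],[1,0,0,-3,0],[1,0,0,-1,0],[1,0,0,-0.4,0],[1,0,0,0,0]]], "force": 30}}

```text
clock: 10.9
tcp_pos: [0.498, 0.1301, 0.0764]
eef_rot: [0.0, 0.042, 0.999, 0.0]
force: [0.9, 0.5, 0.6]
finger_gap: 0.001
grasp_force: 0.0
```

```bash
python3 st.py
```

```text
[0.49798 0.1301  0.07644] [0.94 0.48 0.64] [-0.028  0.001  0.039] 1.4859616363784234
```

{"fn": "drive_tool", "kwargs": {"steps": [[[1,0,0,-0.1,0],[1,0,0,-0.1,0],[1,0,0,-0.1,0],[1,0,0,0,0]]]}}

```text
clock: 11.3
tcp_pos: [0.498, 0.1302, 0.0739]
eef_rot: [0.001, 0.042, 0.999, 0.0]
force: [-2.1, -0.1, 9.1]
finger_gap: -0.003
grasp_force: 4.8
```

{"fn": "drive_tool", "kwargs": {"steps": [[[1,0,0,4,0],[1,0,0,4,0],[1,0,0,1,0],[1,4,-0.35,0,0],[1,4,-0.35,0,0],[1,4,-0.35,0,0],[1,0,0,-4,0],[1,0,0,-4,0],[1,0,0,-0.7,0],[1,0,0,-0.1,0],[1,0,0,-0.1,0],[1,0,0,-0.1,0],[1,0,0,0,0]]]}}

```text
clock: 12.6
tcp_pos: [0.6174, 0.1196, 0.074]
eef_rot: [-0.0, 0.042, 0.999, -0.0]
force: [-5.0, -0.6, 9.4]
finger_gap: -0.003
grasp_force: 4.6
```

Both bar ends are level at 0.074. One touch on the ring face gives the reference height.

{"fn": "drive_tool", "kwargs": {"steps": [[[1,0,0,4,0],[1,0,0,4,0],[1,0,0,1,0],[1,-2.7,3.2,0,0],[1,-2.7,3.2,0,0],[1,0,0,-4,0],[1,0,0,-4,0],[1,0,0,-1.6,0],[1,0,0,-0.2,0],[1,0,0,-0.1,0],[1,0,0,0,0]]]}}

```text
clock: 13.7
tcp_pos: [0.5641, 0.1836, 0.0649]
eef_rot: [0.001, 0.042, 0.999, 0.0]
force: [-0.6, 0.5, 0.9]
finger_gap: 0.001
grasp_force: 0.0
```

{"fn": "drive_tool", "kwargs": {"steps": [[[1,0,0,-0.1,0],[1,0,0,-0.1,0],[1,0,0,-0.1,0],[1,0,0,0,0]]]}}

```text
clock: 14.1
tcp_pos: [0.5639, 0.1836, 0.0615]
eef_rot: [0.001, 0.042, 0.999, 0.0]
force: [-1.5, 0.4, 6.9]
finger_gap: -0.003
grasp_force: 3.1
```

Bar top minus ring top is 12.3 mm, so the pins are fully seated. Next I regrip.

{"fn": "drive_tool", "kwargs": {"steps": [[[1,0,0,4,0],[0.2,0,0,4,0],[0.2,0,0,3,0],[0.2,-0.25,-2.9,0,0],[0.2,-0.25,-2.95,0,0],[0.2,0,0,0,0],[0.2,0,0,-3,0],[0.2,0,0,-3,0],[0.2,0,0,-2,0],[0.2,0,0,-0.2,0],[0.2,0,0,0,0],[1,0,0,0,0],[1,0,0,0,0],[1,0,0,0,0],[1,0,0,0,0],[1,0,0,0,0],[1,0,0,0,0]]], "force": 60}}

```text
clock: 15.8
tcp_pos: [0.5588, 0.1251, 0.0897]
eef_rot: [0.001, 0.042, 0.999, 0.0]
force: [-1.3, 0.6, 6.7]
finger_gap: 0.25
grasp_force: 58.4
```

```bash
python3 st.py
python3 - <<'E'
from h import *
C=np.array([.5585,.1245])
for f in('side1','s3'):
    im=cv2.imread(f'pics/{f}.png')[:,:,::-1].copy();m=mask(im,'r');m[:, :205]=0;m[:,345:]=0;m[:240]=0;m[360:]=0
    for c in cv2.findContours(m,0,2)[0]:
        if cv2.contourArea(c)>4:
            u=c[:,0].mean(0);p=atz('side',u,.0617)[:2]-C;print(f,u,np.hypot(*p),np.degrees(np.arctan2(p[1],p[0])))
E
```

```text
[0.55885 0.12511 0.08968] [-1.32  0.6   6.71] [0.008 0.247 0.047] 1.4860762776955927
side1 [252.2173913  322.91304348] 0.05986187332247884 84.27247677553878
side1 [216.6 299. ] 0.0800003649227332 33.78627260910193
s3 [252.13043478 323.        ] 0.0600239607047506 84.23450746972539
s3 [216.6 299. ] 0.0800003649227332 33.78627260910193
```

{"fn": "drive_tool", "kwargs": {"steps": [[[1,0,0,0,-0.05],[1,0,0,0,-0.08],[1,0,0,0,-0.08],[1,0,0,0,-0.08],[1,0,0,0,-0.08],[1,0,0,0,-0.08],[1,0,0,0,-0.08],[1,0,0,0,-0.08],[1,0,0,0,-0.08],[1,0,0,0,-0.08],[1,0,0,0,-0.08],[1,0,0,0,-0.05],[1,0,0,0,0]]]}}

```text
clock: 17.1
tcp_pos: [0.5593, 0.125, 0.0897]
eef_rot: [0.001, 0.473, 0.881, 0.001]
force: [1.0, -0.9, 6.4]
finger_gap: 0.248
grasp_force: 58.6
```

```bash
python3 st.py
cat > mk.py <<'E'
from h import *
C=np.array([.5585,.1245])
im=eyes.snapshot('side');m=mask(im,'r');m[:, :205]=0;m[:,345:]=0;m[:240]=0;m[360:]=0
for c in cv2.findContours(m,0,2)[0]:
        if cv2.contourArea(c)>4:
            u=c[:,0].mean(0);p=atz('side',u,.0617)[:2]-C;print(u,np.hypot(*p),np.degrees(np.arctan2(p[1],p[0])))
E
python3 mk.py
```

```text
[0.55929 0.125   0.08966] [ 0.97 -0.9   6.41] [-0.259 -0.158 -0.132] 0.5849346213758706
[216.6 299. ] 0.0800003649227332 33.78627260910193
```

{"fn": "drive_tool", "kwargs": {"steps": [[[1,0,0,0,-0.05],[1,0,0,0,-0.05],[1,0,0,0,-0.03],[1,0,0,0,0]]]}}

```text
clock: 17.55
tcp_pos: [0.5592, 0.1251, 0.0897]
eef_rot: [0.001, 0.529, 0.849, 0.001]
force: [0.8, -1.2, 6.9]
finger_gap: 0.252
grasp_force: 58.7
```

```bash
python3 st.py; sed -i 's/>4:/>1:/' mk.py; python3 mk.py
python3 - <<'E'
from h import *
im=eyes.snapshot('scene');m=mask(im,'r');m[:,:310]=0;m[:,430:]=0;m[:180]=0;m[280:]=0
for c in cv2.findContours(m,0,2)[0]:
    u=c[:,0].mean(0);p=atz('scene',u,.0617)[:2]-[.5585,.1245];print('sc',len(c),u,np.hypot(*p),np.degrees(np.arctan2(p[1],p[0])))
E
```

```text
[0.55916 0.12509 0.08967] [ 0.78 -1.16  6.93] [-0.139 -0.038 -0.088] 0.45640765129146266
[216.6 299. ] 0.0800003649227332 33.78627260910193
sc 1 [387. 247.] 0.08669599940889576 30.663474891905913
```

Run:
```python
from h import *
for n,(x0,x1,y0,y1) in {'side':(205,345,240,360),'scene':(310,430,180,280)}.items():
    im=snap(n,n+'9.png')[1];h=cv2.cvtColor(im,cv2.COLOR_RGB2HSV)
    m=cv2.inRange(h,(0,110,35),(8,255,255))|cv2.inRange(h,(170,110,35),(180,255,255));k=np.zeros_like(m);k[y0:y1,x0:x1]=m[y0:y1,x0:x1]
    for c in cv2.findContours(k,0,2)[0]:
        u=c[:,0].mean(0);p=atz(n,u,.0617)[:2]-[.5585,.1245];print(n,cv2.boundingRect(c),np.hypot(*p).round(4),np.degrees(np.arctan2(p[1],p[0])))
```

```text
side (214, 297, 6, 5) 0.0802 33.517765791901745
side (221, 292, 18, 6) 0.062 30.627602362257793
side (282, 268, 1, 1) 0.0381 -88.32934260417252
side (282, 264, 1, 1) 0.0451 -85.26302911832165
side (282, 258, 1, 2) 0.055 -82.282358478585
side (264, 257, 1, 2) 0.057 -54.146642660455356
side (280, 251, 1, 2) 0.0677 -77.15317998335233
side (265, 251, 1, 1) 0.069 -57.74925956012519
side (279, 248, 1, 1) 0.0743 -75.21021852576894
side (266, 248, 5, 2) 0.0738 -61.40591205600892
side (273, 247, 4, 1) 0.0757 -69.79194288061565
scene (386, 246, 3, 3) 0.0867 30.663474891905913
scene (381, 234, 6, 9) 0.0629 32.44082388415815
scene (379, 213, 1, 1) 0.016 142.17677262883325
scene (372, 211, 1, 1) 0.0142 -162.87803406021123
scene (366, 211, 1, 1) 0.0176 -121.76887353400494
scene (384, 210, 1, 1) 0.0302 146.25644120643904
scene (382, 209, 1, 1) 0.0295 154.92771731389035
scene (384, 204, 1, 1) 0.0452 163.66943084130014
scene (366, 203, 1, 2) 0.038 -147.0518518902037
scene (385, 199, 1, 1) 0.0609 169.4876572108919
scene (367, 199, 1, 1) 0.0517 -154.40588969040013
scene (373, 195, 1, 1) 0.0654 -167.4141618964909
scene (377, 189, 1, 1) 0.0872 -172.5377858149297
scene (380, 185, 2, 2) 0.1012 -175.84295188847062
scene (377, 185, 2, 2) 0.0995 -172.42928135412114
```

{"fn": "drive_tool", "kwargs": {"steps": [[[1,0,0,0,-0.04],[1,0,0,0,-0.03],[1,0,0,0,0]]]}}

```text
clock: 18.05
tcp_pos: [0.5583, 0.1248, 0.0896]
eef_rot: [0.0, 0.557, 0.83, -0.0]
force: [-4.7, -2.2, 10.8]
finger_gap: 0.253
grasp_force: 59.7
```

```bash
cat > mk2.py <<'E'
from h import *
for n,(x0,x1,y0,y1) in {'side':(205,245,270,345),'scene':(370,430,220,280)}.items():
    im=snap(n,n+'10.png')[1];h=cv2.cvtColor(im,cv2.COLOR_RGB2HSV)
    m=cv2.inRange(h,(0,110,35),(8,255,255))|cv2.inRange(h,(170,110,35),(180,255,255));k=np.zeros_like(m);k[y0:y1,x0:x1]=m[y0:y1,x0:x1]
    for c in cv2.findContours(k,0,2)[0]:
        u=c[:,0].mean(0);p=atz(n,u,.0617)[:2]-[.5585,.1245];print(n,cv2.boundingRect(c),np.hypot(*p).round(4),np.degrees(np.arctan2(p[1],p[0])))
E
python3 st.py; python3 mk2.py
```

```text
[0.55832 0.12484 0.08964] [-4.66 -2.22 10.83] [-0.458  0.794  0.619] 0.3874915177350008
side (214, 297, 6, 5) 0.0802 33.517765791901745
side (221, 292, 18, 6) 0.062 30.627602362257793
scene (386, 246, 3, 3) 0.0868 30.895025559201255
scene (381, 234, 6, 9) 0.0629 32.44082388415815
```

The torque rose to 0.6 N m while the mark stayed put, so the ring is at its stop. I relax the yaw, release and retreat.

{"fn": "drive_tool", "kwargs": {"steps": [[[1,0,0,0,0.05],[0.3,0,0,0,0],[0.2,0,0,0,0],[0.2,0,0,0,0],[0.2,0,0,0,0],[0.2,0,0,1,0],[0.2,0,0,2,0],[0.2,0,0,3,0],[0.2,0,0,4,0],[0.2,0,0,4,0],[0.2,-2,-3,1,0],[0.2,-2,-3,0,0],[0.2,-2,-3,0,0],[0.2,0,0,0,0],[0.2,0,0,0,0]]]}}

```text
clock: 19.65
tcp_pos: [0.4986, 0.0348, 0.2397]
eef_rot: [0.001, 0.538, 0.843, 0.0]
force: [-0.3, 0.4, 0.6]
finger_gap: 0.798
grasp_force: 0.0
```

```bash
python3 st.py; python3 mk2.py
python3 - <<'E'
from h import *
P=[]
for n in('scene','side'):
    im=cv2.imread(f'pics/{n}10.png')[:,:,::-1].copy();h=cv2.cvtColor(im,cv2.COLOR_RGB2HSV)
    m=cv2.inRange(h,(6,150,60),(20,255,255));c=max(cv2.findContours(m,0,2)[0],key=cv2.contourArea);b=cv2.boundingRect(c);print(n,b);P.append((b[0]+b[2]/2,b[1]+b[3]/2))
print(tri(*P))
E
```

```text
[0.4986  0.03475 0.23967] [-0.33  0.4   0.59] [ 0.016 -0.06   0.062] 0.4347223373853251
side (214, 297, 6, 5) 0.0805 33.582265274125774
side (221, 293, 19, 7) 0.0615 32.94034146545456
scene (386, 246, 3, 3) 0.0867 30.663474891905913
scene (383, 233, 6, 9) 0.0629 34.898432772909416
scene (366, 183, 22, 31)
side (265, 248, 17, 45)
(array([0.55820094, 0.12645256, 0.1056946 ]), np.float64(0.003044313519753942))
```

The ring slipped back about 2° with my relaxing twist, because the bar's friction dragged it. I'll regrip, press it to the stop again and release without backing off.

{"fn": "drive_tool", "kwargs": {"steps": [[[0.2,2,3,0,0],[0.2,2,3,0,0],[0.2,2,3,0,0],[0.2,0,0,0,0],[0.2,0,0,-4,0],[0.2,0,0,-4,0],[0.2,0,0,-4,0],[0.2,0,0,-2.5,0],[0.2,0,0,-0.3,0],[0.2,0,0,0,0],[1,0,0,0,0],[1,0,0,0,0],[1,0,0,0,0],[1,0,0,0,0],[1,0,0,0,0]]], "force": 50}}

```text
clock: 21.25
tcp_pos: [0.5588, 0.1251, 0.0918]
eef_rot: [0.0, 0.537, 0.843, 0.0]
force: [-2.7, -0.9, 6.0]
finger_gap: 0.253
grasp_force: 48.5
```

{"fn": "drive_tool", "kwargs": {"steps": [[[1,0,0,0.02,-0.03],[1,0,0,0,-0.03],[1,0,0,0,-0.02],[1,0,0,0,0]]]}}

```text
clock: 21.65
tcp_pos: [0.5584, 0.1247, 0.0918]
eef_rot: [0.0, 0.57, 0.822, -0.001]
force: [-4.0, -3.6, 9.9]
finger_gap: 0.247
grasp_force: 65.5
```

```bash
python3 st.py; python3 mk2.py
```

```text
[0.5584  0.12469 0.09179] [-4.01 -3.63  9.9 ] [-0.596  0.764  1.414] 0.3563042128876333
side (214, 297, 6, 5) 0.0802 33.517765791901745
side (221, 292, 18, 6) 0.0615 30.636693998139524
scene (386, 246, 3, 3) 0.0868 30.895025559201255
scene (381, 234, 6, 9) 0.0629 32.44082388415815
```

At the stop again (1.4 N m). I release straight away.

{"fn": "drive_tool", "kwargs": {"steps": [[[0.2,0,0,0,0],[0.2,0,0,0,0],[0.2,0,0,0,0],[0.2,0,0,0,0],[0.2,0,0,1,0],[0.2,0,0,2,0],[0.2,0,0,3,0],[0.2,0,0,4,0],[0.2,0,0,4,0],[0.2,-2,-3,1,0],[0.2,-2,-3,0,0],[0.2,-2,-3,0,0],[0.2,0,0,0,0]]]}}

```text
clock: 23.05
tcp_pos: [0.4968, 0.0328, 0.2419]
eef_rot: [0.0, 0.572, 0.82, -0.0]
force: [1.9, 0.5, 0.1]
finger_gap: 0.8
grasp_force: 0.0
```

```bash
python3 st.py; python3 mk2.py
```

```text
[0.49676 0.03278 0.24191] [1.88 0.5  0.09] [ 0.039  0.018 -0.023] 0.3533903579473446
side (214, 297, 6, 5) 0.0802 33.517765791901745
side (221, 292, 18, 6) 0.062 30.627602362257793
scene (386, 246, 3, 3) 0.0868 30.895025559201255
scene (382, 234, 5, 9) 0.0634 32.57870334554967
```

Run:
```python
from h import *
P=[]
for n in('scene','side'):
    im=cv2.imread(f'pics/{n}10.png')[:,:,::-1].copy();h=cv2.cvtColor(im,cv2.COLOR_RGB2HSV)
    m=cv2.inRange(h,(6,150,60),(20,255,255));c=max(cv2.findContours(m,0,2)[0],key=cv2.contourArea);b=cv2.boundingRect(c);P.append((b[0]+b[2]/2,b[1]+b[3]/2))
p,_=tri(*P);print(p,P)
if abs(p[2]-.1057)<.002: print(close_job())
```

```text
[0.55692014 0.12611117 0.10586642] [(377.0, 198.0), (274.5, 270.5)]
the job is handed in; nothing more can be done
None
```

The job is handed in: the wide spanner stands fully seated in the lens ring, the ring is turned clockwise to its stop with the red marks meeting, and the narrow spanner was never touched. (The ring slipped back about 2° after the first release, so I turned it to the stop again; it held after the second.)

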